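# Stand the magnetic hammer rest on the hidden bearer of the voicing bench and lock it

## Task

The hammer rest's magnet foot only holds where the steel bearer runs under the copper of the raised voicing bench, so press gently along the sheet until you feel it go stiff, and set the rest down softly, upright, with its foot centred over the bearer. Let go, then take it again by its collar and turn the collar clockwise as far as the locked mark. Do not dent the copper, and leave the other things on the table where they are.

Things in the scene. Friction and masses are not known exactly. Their poses are not given: they have to be found in the camera images.
- bench: Raised voicing bench, fixed: a hollow beech box 220 (its x, front to back) x 340 (its y, right to left) x 50 mm high, covered with dented copper sheet. Origin: centre of its underside. The outer 20 mm all round is a solid rim. Inside, hidden, one flat steel bearer 30 mm wide runs front to back (along x), rim to rim, square to the box; its centre line lies anywhere from y = -85 to +85 mm.
- sheet (a point): Centre of the copper sheet's top surface, 50 mm above the bench's underside, axes as the bench. Inside the rim (180 x 300 mm) the sheet is springy: pressed with the tips of shut fingers it gives 1 to 2 mm per newton (half of that within 30 mm of the left and right rims), at most 12 mm. Over the bearer it gives under 1 mm and is then hard.
- rest: Hammer rest, loose, about 0.72 kg, 86 mm tall. Origin: centre of its underside. From below: round steel magnet foot, diameter 64, 22 high; brass lock collar on a steel post of diameter 13; wooden fork head. On the sheet beside the bearer it sinks 4 to 5 mm under its own weight or tilts; it stands level at the sheet's height only if the foot's centre is over the bearer.
- head (a point): Where to carry the rest: middle of its wooden fork head, 70 mm above its underside, axes as the rest. The head is 16 mm thick between its flat faces (along its x), 34 wide (its y), from 58 to 78 mm above the underside; two prongs go up to 86.
- collar_mid (a point): Middle of the lock collar, on the rest's axis, 36 mm above its underside, axes as the rest. Knurled brass ring, diameter 44, from 26 to 46 mm above the underside. A pointer lug, 7 high, at its lower edge reaches 31 mm from the axis. Grip the ring from above, fingers either side of the head and clear of the lug; the foot's top face is 4 mm below the ring.
- collar (a joint): Turn of the lock collar on the rest, rad. 0: lug at the open mark (one pip on the foot's top face, on the rest's +x side). It grows clockwise seen from above and stops at 1.30, lug at the locked mark (two pips). Friction about 0.03 N m; it stays where it is left.
- offcut: Spruce soundboard offcut lying flat, 150 x 85 x 9 mm, loose, bystander. Origin: centre of its underside.
- reamer: Steel shank reamer with wooden handle, 172 mm long, 16 thick, lying along its x, loose, bystander. Origin: underside, near the middle.
- lead0: Grey lead key weight, diameter 13, 12 high, loose, bystander. Origin: centre of its underside.
- lead1: Another lead key weight, alike, bystander.
- lead2: Another lead key weight, alike, bystander.
- lead3: Another lead key weight, alike, bystander.
- knob: White porcelain knob, diameter 34, 38 high, standing, loose, bystander. Origin: centre of its underside.
Things that resemble listed ones, but are neither listed nor needed, are in the scene too. Leave any blue look-alike of the rest alone.

How it is judged (in metres and radians):
On the way, in this order (a step that is already met when the one before it is completed fails the run):
1. the rest stands on the sheet over the bearer, upright, at the sheet's own height and let go, its collar not yet turned to the locked mark (z of rest in the frame of bench between 0.0475 and 0.0515 m and x of rest in the frame of bench between -0.08 and 0.08 m and y of rest in the frame of bench between -0.115 and 0.115 m and angle between rest's own z axis and vertical below 0.035 rad and linear speed of rest below 0.02 m/s and contact force between the fingers and rest below 0.1 N and value of joint collar below 0.6 rad), for 0.3 s.
2. the collar is turned to the locked mark (value of joint collar above 1.15 rad), for 0.2 s.
At the end, for the whole second after the job is handed in: The rest stands released and at rest on the springy part of the sheet, upright within 0.035 rad, its underside within 2.5 mm of the sheet's unpressed height (so the bearer carries it), with the collar turned to at least 1.15 rad (locked mark 1.30) (z of rest in the frame of bench between 0.0475 and 0.0515 m and x of rest in the frame of bench between -0.08 and 0.08 m and y of rest in the frame of bench between -0.115 and 0.115 m and angle between rest's own z axis and vertical below 0.035 rad and linear speed of rest below 0.02 m/s and value of joint collar above 1.15 rad); the robot touches nothing.
It fails at once if the copper is dented: the fingers press the sheet with more than 25 N (contact force between the fingers and bench above 25 N).
It fails at once if the rest is dropped instead of set down (falls free from more than about 10 mm) (linear speed of rest above 0.45 m/s and contact force between the fingers and rest below 0.1 N).
It fails at once if the rest is tipped over (angle between rest's own z axis and vertical above 0.7 rad).
It fails at once if a bystander is pushed more than 30 mm (distance of any of offcut, reamer, lead0, lead1, lead2, lead3, knob from where it was at the start of the episode above 0.03 m).
It also fails if it takes over 72 s, if anything falls off the work surface, if the arm or the gripper's body presses on something with over 40 N, if the wrist force passes 120 N, or if a joint passes its speed limit or range.

## Robot

A 6-joint arm with a two-finger parallel gripper is mounted at the origin on the work surface. World frame = base frame: x ahead of the robot, y to its left, z up, the work surface at z = 0. Lengths are in m, angles in degrees, forces in N, time in s.
With the tool pointing down it reaches from about 0.25 to 0.725 m from the base axis. Payload 9.7 kg.
Tool frame: the origin (TCP) lies where the fingers leave the gripper's body, on its centre line; the fingertips stand 73 mm ahead of it and the grasp point (between the pads) lies 54 mm ahead of it; z points along the fingers, y is the line along which they close (so a half turn about z gives the same grasp; the last joint's range is limited). The gripper opens to 85 mm and grips with 20 to 120 N. Pads are 22 mm wide; open, the fingers measure 114 mm over their backs; the gripper's body (76 mm by 85 mm) begins 54 mm behind the grasp point. The pads swing forward as they close: fully open they stand 13 mm farther back than shut.
Start: joints at [70.531, 4.979, 10.078, 95.1, 0, 90], TCP at [0.183, 0.519, 0.304] pointing down, gripper open.
Joint ranges: [-179.16, 179.16], [-48.56, 103.87], [-65.8, 70.77], [-126.05, 130.52], [-82.76, 87.17], [-180, 180]. Speed limits (degrees/s): [127.2, 127.2, 147.25, 180, 180, 180].

## Interface

Orientations are given as [roll, pitch, yaw] about the fixed x, y, z axes, in that order (R = Rz(yaw) Ry(pitch) Rx(roll)).
In Python, from workcell import sensors, imaging, bot gives the robot as it stands.
- The arm moves only by the tool apply_moves, never from a script. Its argument "rows" is a list of rows, each a list of 3 entries, a list of its own where there are three numbers: the shift along the tool's x, y, z in units of 10 cm (1.0 is 10 cm), then the turn, a rotation vector about the tool's x, y, z in units of 30 degrees (1.0 is 30 degrees), then the opening, from 0 (shut) to 1 (fully open). A call has 1 to 20 rows; each row is the pose to reach, as a shift and turn from the pose commanded when the call began, along the tool's axes at that moment; what a row does not reach only later rows make up. A row lasts 1/10 s, in which the tool goes at most 50 mm and 8.59 degrees, less where a joint would pass 70% of its speed; a pose out of reach is approached as far as the arm can. A call with a number of a shift or a turn outside -1 to 1 is refused whole. A call with a gripper value outside its range is refused whole. The fingers move at their own pace and stop on an object; "force" is the grip in N (left out, the last holds). Time passes only in rows, so rows that repeat a pose let the fingers close. It gives the time, the measured TCP pose, the force, the opening and the grip force at its end, in the units of the state.
- sensors.get_obs(): the state, without advancing time (a new reading comes with each control period).
- imaging.camera(name): name is "side" or "top"; returns (picture, depth): 420x560x3 uint8, red, green, blue; 420x560 float32, m along the optical axis (not along the pixel's ray), 0 where there is no reading.
- imaging.get_calibration(name): a dict with "intrinsics" (3x3 intrinsics, pixels), "world_from_camera" (4x4, takes a point from camera to world coordinates). Camera axes: x right, y down, z forward; pixel columns grow to the right and rows downward; lengths in m; the calibration is good to about 2 mm. A picture is of the moment at which its call begins. get_calibration takes no time and is no camera call.
- bot.job_done(): hands the job in; it is judged then, once.
The state is a dict: "time": time; "q": joint angles; "qd": joint speeds; "joint_efforts": joint torques, N m; "ee_pos": TCP position; "tcp_rot": TCP orientation; "wrist_force": force on the tool from outside, world axes, zero at the start; "torque": the same for the moment, N m; "opening": finger opening in m; "grasp_force": force on a finger pad.
Only numpy, scipy, OpenCV 4.12 (cv2) and the standard library are available. Lean on these libraries where they do the work, as an engineer would, in place of code of your own. Each camera call takes 0.05 s, during which the arm holds its last target. There are 200 camera calls.

## Working session

There is one attempt and no reset: what is moved stays moved. The work goes in short steps, Python scripts to look and compute and a tool call to move; the robot and the scene stay as the last step left them, time stands still between calls to the robot, and variables do not carry over. Pictures are saved under pics/ and viewed, at most 10 in all, crops included, and the job is handed in when it is done.

Besides the shell and the picture viewer there is one more tool, called in YAML: its name, and indented under it one key for each argument. apply_moves: Moves the arm, as the interface text tells. Its arguments: {"type":"object","properties":{"rows":{"type":"array"},"force":{"type":"number"}},"required":["rows"]}

```bash
mkdir -p pics
cat > h.py <<'E'
import numpy as np, cv2
from workcell import sensors, imaging, bot
def snap(n):
    im,d=imaging.camera(n); c=imaging.get_calibration(n); return im,d,np.array(c["intrinsics"]),np.array(c["world_from_camera"])
def world(d,K,T):
    v,u=np.mgrid[0:420,0:560]
    p=np.stack([(u-K[0,2])/K[0,0]*d,(v-K[1,2])/K[1,1]*d,d,np.ones_like(d)],-1)
    return (p@T.T)[...,:3]
def save(im,f): cv2.imwrite(f,im[...,::-1])
E
python3 - <<'E'
from h import *
for n in("top","side"):
    im,d,K,T=snap(n); save(im,f"pics/{n}0.png"); np.savez(f"{n}0.npz",im=im,d=d,K=K,T=T)
    print(n,K[0],T.round(3))
print(sensors.get_obs())
E
```

```text
top [513.58386014   0.         278.66185252] [[-0.021 -0.989  0.148  0.286]
 [-1.     0.022  0.004 -0.027]
 [-0.007 -0.148 -0.989  1.654]
 [ 0.     0.     0.     1.   ]]
side [400.4081701    0.         277.41846517] [[ 0.98  -0.145  0.135  0.353]
 [-0.198 -0.695  0.691 -0.784]
 [-0.006 -0.704 -0.71   0.845]
 [ 0.     0.     0.     1.   ]]
{'time': 0.1, 'q': array([7.05303442e+01, 5.00858245e+00, 1.00391655e+01, 9.51005525e+01,
       5.72436919e-04, 9.00011886e+01]), 'qd': array([ 0.06246427,  0.00392042,  0.20683722, -0.03530981, -0.0072623 ,
        0.01893848]), 'joint_efforts': array([-2.82900337e-04, -5.21562624e+01,  4.65655196e+01,  1.60805433e-02,
        3.49333823e-05, -1.79349058e-05]), 'ee_pos': array([0.18327627, 0.518435  , 0.30324938]), 'tcp_rot': array([-1.79930031e+02, -5.70985018e-04,  1.60529155e+02]), 'wrist_force': array([ 1.36419681, -0.23012862, -0.15463689]), 'torque': array([ 0.03040939,  0.01786143, -0.00721668]), 'grasp_force': 0.0, 'opening': 0.0853849008384656}
```

View pics/top0.png

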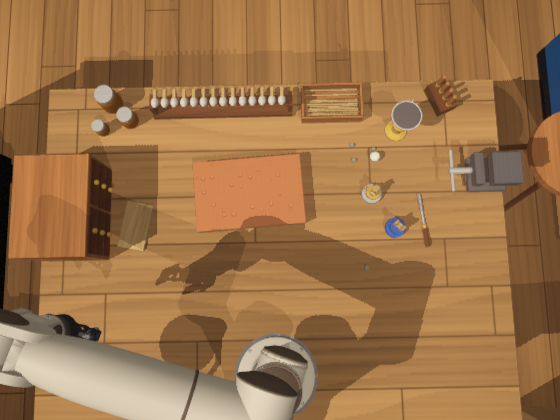

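View pics/side0.png

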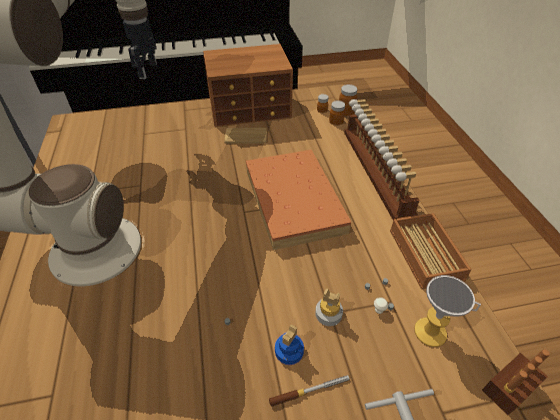

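The top picture shows the bench at about (248,192), the grey-footed rest at (372,193) and the blue look-alike at (396,228). The knob is at (375,156), the leads at (352,145), (354,159), (390,~155) and (366,268), and the reamer at (422,215). Next I'll measure these and enlarge the rest.

Run:
```python
from h import *
Z={n:np.load(f"{n}0.npz") for n in("top","side")}
t=Z["top"];W=world(t["d"],t["K"],t["T"])
m=(abs(W[...,2]-.05)<.006);m[:, :180]=0;m[:,320:]=0;m[:140]=0;m[240:]=0
P=W[m];r=cv2.minAreaRect((P[:,:2]*1000).astype(np.float32));print("bench",r,np.median(P[:,2]),m.sum())
print(cv2.boxPoints(r))
print("table z",np.median(W[250:300,450:480,2]), W[300:330,300:340,2].mean())
for n in Z:
    z=Z[n];W=world(z["d"],z["K"],z["T"])
    m=(W[...,0]>.3)&(W[...,0]<.6)&(W[...,1]<-.15)&(W[...,1]>-.33)&(W[...,2]>.008)&(W[...,2]<.12)
    k,l,s,c=cv2.connectedComponentsWithStats(m.astype(np.uint8))
    for i in range(1,k):
        if s[i,4]<8: continue
        q=W[l==i]
        print(n,c[i].round(),s[i,4],q.min(0).round(3),q.max(0).round(3))
        for a,b in((.012,.024),(.036,.048),(.06,.09)):
            qq=q[(q[:,2]>a)&(q[:,2]<b)]
            if len(qq)>5: print("   ",a,b,cv2.minAreaRect((qq[:,:2]*1000).astype(np.float32)),len(qq))
a=cv2.resize(Z["top"]["im"][170:215,345:400],(400,330),interpolation=cv2.INTER_CUBIC)
b=cv2.resize(Z["side"]["im"][280:330,305:355],(330,330),interpolation=cv2.INTER_CUBIC)
save(np.hstack([a,b]),"pics/rest.png")
```

```text
bench ((570.2443237304688, 75.09183502197266), (224.15634155273438, 342.5928955078125), 3.674121379852295) 0.05056297535167342 6591
[[ 447.4196   238.85408]
 [ 469.37344 -103.03469]
 [ 693.0691   -88.67041]
 [ 671.11523  253.21835]]
table z 0.001594345647258577 0.013686076898700949
top [369. 193.] 269 [ 0.53  -0.33   0.009] [ 0.599 -0.288  0.094]
    0.012 0.024 ((562.7390747070312, -307.93585205078125), (64.19271087646484, 39.4744758605957), 1.7312331199645996) 60
    0.036 0.048 ((561.0913696289062, -312.80609130859375), (43.61997985839844, 27.48647689819336), 15.734246253967285) 51
    0.06 0.09 ((562.7902221679688, -319.3358459472656), (15.533014297485352, 33.56047058105469), 52.88154602050781) 63
top [366. 267.] 15 [ 0.321 -0.3    0.008] [ 0.334 -0.287  0.015]
side [326. 302.] 288 [ 0.532 -0.33   0.012] [ 0.581 -0.293  0.088]
    0.012 0.024 ((541.7332153320312, -310.86749267578125), (39.24412155151367, 13.616812705993652), 77.7118148803711) 63
    0.036 0.048 ((554.6868286132812, -324.6414489746094), (20.52286148071289, 34.12086868286133), 48.5843391418457) 71
    0.06 0.09 ((563.5323486328125, -321.6114196777344), (17.447656631469727, 34.22706985473633), 53.3524055480957) 132
side [340. 306.] 27 [ 0.579 -0.329  0.017] [ 0.596 -0.311  0.06 ]
    0.012 0.024 ((592.9957885742188, -320.9323425292969), (18.767478942871094, 6.381134986877441), 64.1086196899414) 17
    0.036 0.048 ((583.8256225585938, -325.2879333496094), (12.01111888885498, 4.083967208862305), 46.601749420166016) 8
side [227. 320.] 23 [ 0.322 -0.302  0.008] [ 0.332 -0.29   0.012]
```

View pics/rest.png

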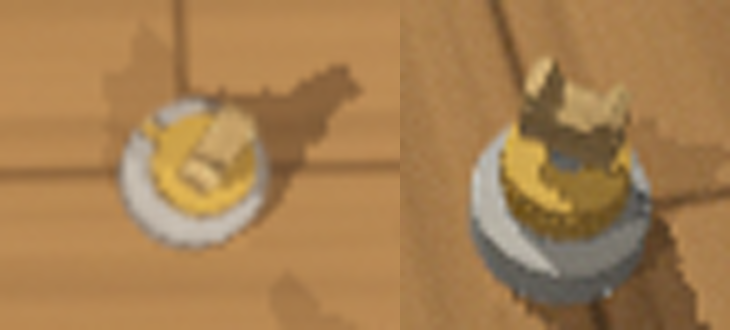

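The rest's pointer lug sits at the upper left of the collar, around (150,130) in the crop, at about 55° in the world. That puts the rest's yaw at about 53°, with the collar open. I'll refine the rest's pose and plan the approach for probing.

```bash
cat >> h.py <<'E'
from scipy.spatial.transform import Rotation as Ro
def plan(p,yaw,n,p0=None,yaw0=None,rnd=2):
    """n calls from measured (or given) pose to TCP p, yaw (tool down); prints shift/turn per call"""
    o=sensors.get_obs()
    p0=np.array(o["ee_pos"] if p0 is None else p0); yaw0=o["tcp_rot"][2] if yaw0 is None else yaw0
    dy=(yaw-yaw0+180)%360-180
    for i in range(n):
        R=Ro.from_euler("xyz",[180,0,yaw0],degrees=True).as_matrix()
        k=n-i
        s=np.round(R.T@(np.array(p)-p0)/k/.1,rnd); t=np.round(-dy/k/30,rnd)
        p0=p0+R@(s*.1); yaw0-=t*30; dy=(yaw-yaw0+180)%360-180
        print(s.tolist(),[0,0,float(t)])
    print("end",p0.round(4),round(yaw0,2))
def B(x,y):
    a=np.radians(3.67);c,s=np.cos(a),np.sin(a)
    return np.array([.570+c*x-s*y,.075+s*x+c*y])
E
python3 - <<'E'
from h import *
for n in("top","side"):
    z=np.load(f"{n}0.npz");W=world(z["d"],z["K"],z["T"])
    m=(W[...,0]>.5)&(W[...,0]<.62)&(W[...,1]<-.26)&(W[...,1]>-.38)
    for a,b in((.012,.026),(.036,.05),(.06,.075),(.075,.09)):
        q=W[m&(W[...,2]>a)&(W[...,2]<b)]
        print(n,a,b,cv2.minAreaRect((q[:,:2]*1000).astype(np.float32)),len(q),q[:,:2].mean(0),q[:,2].max())
p=B(0,.08);print(p)
plan([*p,.150],93.67,6)
E
```

```text
top 0.012 0.026 ((554.7147827148438, -327.2644348144531), (107.39054870605469, 74.3770980834961), 71.0940933227539) 101 [ 0.55602439 -0.31489827] 0.02590720501172794
top 0.036 0.05 ((563.2145385742188, -319.6537170410156), (43.526588439941406, 43.01967239379883), 18.154556274414062) 80 [ 0.56187737 -0.31627322] 0.04995686212854955
top 0.06 0.075 ((562.8157348632812, -312.53729248046875), (13.22242546081543, 32.05080032348633), 80.06979370117188) 8 [ 0.55590443 -0.31289006] 0.07163251821875716
top 0.075 0.09 ((563.185546875, -319.7357177734375), (15.64546012878418, 34.70052719116211), 52.32657241821289) 59 [ 0.56312752 -0.31986533] 0.08954432477563423
side 0.012 0.026 ((561.87451171875, -325.9795837402344), (52.9385871887207, 61.814781188964844), 66.68714141845703) 248 [ 0.55846503 -0.33429762] 0.025685711705232928
side 0.036 0.05 ((561.04248046875, -327.9092712402344), (32.91073989868164, 43.86652755737305), 70.33380126953125) 178 [ 0.55958607 -0.33009459] 0.04946316248216076
side 0.06 0.075 ((562.4052734375, -327.6324157714844), (14.120352745056152, 35.73899841308594), 76.38557434082031) 61 [ 0.56118523 -0.32748977] 0.07491472197789129
side 0.075 0.09 ((563.772216796875, -321.7307434082031), (17.873748779296875, 34.45991897583008), 52.11669158935547) 112 [ 0.56285668 -0.32186985] 0.08804517785686239
[0.56487922 0.15483594]
[-0.8, -0.36, 0.26] [0, 0, 0.37]
[-0.86, -0.2, 0.25] [0, 0, 0.37]
[-0.88, -0.03, 0.26] [0, 0, 0.37]
[-0.87, 0.14, 0.25] [0, 0, 0.37]
[-0.82, 0.3, 0.26] [0, 0, 0.37]
[-0.75, 0.46, 0.25] [0, 0, 0.38]
end [0.565  0.1544 0.1502] 93.63
```

apply_moves:
  rows:
    - [[-0.8,-0.36,0.26],[0,0,0.37],0]
    - [[-0.8,-0.36,0.26],[0,0,0.37],0]
    - [[-0.8,-0.36,0.26],[0,0,0.37],0]

```text
time: 0.4
ee_pos: [0.2488, 0.4552, 0.2762]
tcp_rot: [-179.8, 0.1, 149.2]
wrist_force: [-0.2, 0.1, 0.0]
opening: 0.044
grasp_force: 0.0
```

apply_moves:
  rows:
    - [[-0.86,-0.2,0.25],[0,0,0.37],0]
    - [[-0.86,-0.2,0.25],[0,0,0.37],0]
    - [[-0.86,-0.2,0.25],[0,0,0.37],0]

```text
time: 0.7
ee_pos: [0.3125, 0.3944, 0.2513]
tcp_rot: [-179.9, 0.1, 138.1]
wrist_force: [-0.2, 0.9, 0.8]
opening: -0.0001
grasp_force: 0.0
```

apply_moves:
  rows:
    - [[-0.88,-0.03,0.26],[0,0,0.37],0]
    - [[-0.88,-0.03,0.26],[0,0,0.37],0]
    - [[-0.88,-0.03,0.26],[0,0,0.37],0]

```text
time: 1.0
ee_pos: [0.376, 0.334, 0.2253]
tcp_rot: [-179.9, 0.1, 127.0]
wrist_force: [-0.0, -0.8, -0.9]
opening: -0.0
grasp_force: 0.0
```

apply_moves:
  rows:
    - [[-0.87,0.14,0.25],[0,0,0.37],0]
    - [[-0.87,0.14,0.25],[0,0,0.37],0]
    - [[-0.87,0.14,0.25],[0,0,0.37],0]

```text
time: 1.3
ee_pos: [0.4397, 0.2736, 0.2004]
tcp_rot: [-179.9, 0.0, 115.9]
wrist_force: [-1.0, 0.6, 0.1]
opening: 0.0001
grasp_force: 0.0
```

apply_moves:
  rows:
    - [[-0.82,0.3,0.26],[0,0,0.37],0]
    - [[-0.82,0.3,0.26],[0,0,0.37],0]
    - [[-0.82,0.3,0.26],[0,0,0.37],0]

```text
time: 1.6
ee_pos: [0.5025, 0.2135, 0.1743]
tcp_rot: [-179.9, 0.0, 104.9]
wrist_force: [0.2, -0.3, -0.1]
opening: -0.0002
grasp_force: 0.0
```

apply_moves:
  rows:
    - [[-0.75,0.46,0.25],[0,0,0.38],0]
    - [[-0.75,0.46,0.25],[0,0,0.38],0]
    - [[-0.75,0.46,0.25],[0,0,0.38],0]
    - [[-0.75,0.46,0.25],[0,0,0.38],0]

```text
time: 2.0
ee_pos: [0.5649, 0.1553, 0.1507]
tcp_rot: [-179.9, -0.0, 93.7]
wrist_force: [0.8, 1.1, -0.0]
opening: -0.0002
grasp_force: 0.0
```

apply_moves:
  rows:
    - [[0,0,0.2],[0,0,0],0]
    - [[0,0,0.26],[0,0,0],0]
    - [[0,0,0.27],[0,0,0],0]
    - [[0,0,0.275],[0,0,0],0]
    - [[0,0,0.28],[0,0,0],0]
    - [[0,0,0.28],[0,0,0],0]
    - [[0,0,0.28],[0,0,0],0]

```text
time: 2.7
ee_pos: [0.5652, 0.1546, 0.1233]
tcp_rot: [180.0, -0.0, 93.6]
wrist_force: [0.1, -0.2, -0.5]
opening: -0.0002
grasp_force: 0.0
```

apply_moves:
  rows:
    - [[0,0,0.003],[0,0,0],0]
    - [[0,0,0.006],[0,0,0],0]
    - [[0,0,0.006],[0,0,0],0]
    - [[0,0,0.006],[0,0,0],0]

```text
time: 3.1
ee_pos: [0.5651, 0.1545, 0.1223]
tcp_rot: [180.0, 0.0, 93.6]
wrist_force: [0.9, 1.0, 0.9]
opening: -0.0
grasp_force: 0.2
```

apply_moves:
  rows:
    - [[0,0,0.005],[0,0,0],0]
    - [[0,0,0.01],[0,0,0],0]
    - [[0,0,0.01],[0,0,0],0]
    - [[0,0,0.01],[0,0,0],0]

```text
time: 3.5
ee_pos: [0.5651, 0.1545, 0.1213]
tcp_rot: [180.0, 0.0, 93.6]
wrist_force: [0.5, 0.1, 0.4]
opening: 0.0
grasp_force: 0.4
```

apply_moves:
  rows:
    - [[0,0,0.005],[0,0,0],0]
    - [[0,0,0.01],[0,0,0],0]
    - [[0,0,0.01],[0,0,0],0]
    - [[0,0,0.01],[0,0,0],0]

```text
time: 3.9
ee_pos: [0.5651, 0.1545, 0.1203]
tcp_rot: [180.0, 0.0, 93.6]
wrist_force: [-0.4, -1.3, 1.3]
opening: -0.0002
grasp_force: 0.6
```

apply_moves:
  rows:
    - [[0,0,-0.07],[0,0,0],0]
    - [[-0.4,0,-0.07],[0,0,0],0]
    - [[-0.4,0,-0.04],[0,0,0],0]
    - [[-0.4,0,-0.02],[0,0,0],0]
    - [[-0.4,0,-0.015],[0,0,0],0]
    - [[-0.4,0,-0.015],[0,0,0],0]
    - [[-0.4,0,-0.015],[0,0,0],0]

```text
time: 4.6
ee_pos: [0.5675, 0.1152, 0.1218]
tcp_rot: [-180.0, -0.0, 93.7]
wrist_force: [0.3, 0.3, -0.3]
opening: 0.0004
grasp_force: 0.3
```

apply_moves:
  rows:
    - [[0,0,-0.07],[0,0,0],0]
    - [[-0.4,0,-0.07],[0,0,0],0]
    - [[-0.4,0,-0.03],[0,0,0],0]
    - [[-0.4,0,-0.01],[0,0,0],0]
    - [[-0.4,0,0],[0,0,0],0]
    - [[-0.4,0,0],[0,0,0],0]
    - [[-0.4,0,0],[0,0,0],0]

```text
time: 5.3
ee_pos: [0.5701, 0.0753, 0.1219]
tcp_rot: [-180.0, -0.0, 93.7]
wrist_force: [0.3, 0.4, 0.9]
opening: 0.0003
grasp_force: 0.3
```

apply_moves:
  rows:
    - [[0,0,0.005],[0,0,0],0]
    - [[0,0,0.01],[0,0,0],0]
    - [[0,0,0.01],[0,0,0],0]
    - [[0,0,0.01],[0,0,0],0]

```text
time: 5.7
ee_pos: [0.5702, 0.0748, 0.1209]
tcp_rot: [180.0, -0.0, 93.6]
wrist_force: [0.8, 1.5, 1.1]
opening: -0.0002
grasp_force: 0.5
```

apply_moves:
  rows:
    - [[0,0,-0.07],[0,0,0],0]
    - [[-0.4,0,-0.07],[0,0,0],0]
    - [[-0.4,0,-0.03],[0,0,0],0]
    - [[-0.4,0,-0.01],[0,0,0],0]
    - [[-0.4,0,-0.005],[0,0,0],0]
    - [[-0.4,0,-0.005],[0,0,0],0]
    - [[-0.4,0,-0.005],[0,0,0],0]

```text
time: 6.4
ee_pos: [0.5728, 0.035, 0.1218]
tcp_rot: [180.0, 0.0, 93.6]
wrist_force: [-0.9, -4.1, 5.6]
opening: -0.0004
grasp_force: 2.9
```

apply_moves:
  rows:
    - [[0,0,-0.07],[0,0,0],0]
    - [[-0.2,0,-0.07],[0,0,0],0]
    - [[-0.2,0,-0.03],[0,0,0],0]
    - [[-0.2,0,-0.01],[0,0,0],0]
    - [[-0.2,0,0],[0,0,0],0]
    - [[-0.2,0,0],[0,0,0],0]
    - [[-0.2,0,0],[0,0,0],0]

```text
time: 7.1
ee_pos: [0.5738, 0.0152, 0.1218]
tcp_rot: [180.0, 0.0, 93.6]
wrist_force: [-2.2, -2.3, 5.4]
opening: 0.0001
grasp_force: 2.9
```

apply_moves:
  rows:
    - [[0,0,-0.07],[0,0,0],0]
    - [[-0.1,0,-0.07],[0,0,0],0]
    - [[-0.1,0,-0.03],[0,0,0],0]
    - [[-0.1,0,-0.01],[0,0,0],0]
    - [[-0.1,0,0],[0,0,0],0]
    - [[-0.1,0,0],[0,0,0],0]
    - [[-0.1,0,0],[0,0,0],0]

```text
time: 7.8
ee_pos: [0.5745, 0.0049, 0.1212]
tcp_rot: [-180.0, -0.0, 93.6]
wrist_force: [0.1, -0.6, 1.1]
opening: 0.0001
grasp_force: 0.4
```

apply_moves:
  rows:
    - [[0,0,-0.07],[0,0,0],0]
    - [[-0.1,0,-0.07],[0,0,0],0]
    - [[-0.1,0,-0.03],[0,0,0],0]
    - [[-0.1,0,-0.01],[0,0,0],0]
    - [[-0.1,0,0],[0,0,0],0]
    - [[-0.1,0,0],[0,0,0],0]
    - [[-0.1,0,0],[0,0,0],0]

```text
time: 8.5
ee_pos: [0.5751, -0.0051, 0.1212]
tcp_rot: [-180.0, -0.0, 93.6]
wrist_force: [-0.1, 0.0, 0.7]
opening: 0.0002
grasp_force: 0.4
```

apply_moves:
  rows:
    - [[0,0,-0.07],[0,0,0],0]
    - [[0.5,0,-0.07],[0,0,0],0]
    - [[0.5,0,-0.07],[0,0,0],0]
    - [[0.5,0,-0.03],[0,0,0],0]
    - [[0.5,0,-0.01],[0,0,0],0]
    - [[0.5,0,0],[0,0,0],0]
    - [[0.5,0,0],[0,0,0],0]
    - [[0.5,0,0],[0,0,0],0]

```text
time: 9.3
ee_pos: [0.572, 0.0443, 0.1219]
tcp_rot: [180.0, -0.1, 93.6]
wrist_force: [-1.7, 2.4, 6.5]
opening: -0.0001
grasp_force: 3.0
```

apply_moves:
  rows:
    - [[0,0,-0.07],[0,0,0],0]
    - [[0.1,0,-0.07],[0,0,0],0]
    - [[0.1,0,-0.03],[0,0,0],0]
    - [[0.1,0,-0.01],[0,0,0],0]
    - [[0.1,0,0],[0,0,0],0]
    - [[0.1,0,0],[0,0,0],0]
    - [[0.1,0,0],[0,0,0],0]

```text
time: 10.0
ee_pos: [0.5713, 0.0549, 0.1218]
tcp_rot: [180.0, -0.0, 93.6]
wrist_force: [-2.4, 0.5, 6.7]
opening: 0.0
grasp_force: 3.8
```

apply_moves:
  rows:
    - [[0,0,-0.07],[0,0,0],0]
    - [[-0.05,0,-0.07],[0,0,0],0]
    - [[-0.05,0,-0.03],[0,0,0],0]
    - [[-0.05,0,-0.01],[0,0,0],0]
    - [[-0.05,0,0],[0,0,0],0]
    - [[-0.05,0,0],[0,0,0],0]
    - [[-0.05,0,0],[0,0,0],0]

```text
time: 10.7
ee_pos: [0.5716, 0.0494, 0.1219]
tcp_rot: [180.0, 0.0, 93.6]
wrist_force: [-3.3, -1.5, 8.7]
opening: 0.0002
grasp_force: 4.4
```

apply_moves:
  rows:
    - [[0,0,-0.07],[0,0,0],0]
    - [[-0.4,0,-0.07],[0,0,0],0]
    - [[-0.4,0,-0.03],[0,0,0],0]
    - [[-0.4,0,-0.01],[0,0,0],0]
    - [[-0.4,0,0],[0,0,0],0]
    - [[-0.4,0,0],[0,0,0],0]
    - [[-0.4,0,0],[0,0,0],0]

```text
time: 11.4
ee_pos: [0.5741, 0.0104, 0.1212]
tcp_rot: [-180.0, -0.0, 93.7]
wrist_force: [-1.0, -0.5, -0.1]
opening: -0.0
grasp_force: 0.4
```

apply_moves:
  rows:
    - [[0,0,-0.07],[0,0,0],0]
    - [[0.5,0,-0.07],[0,0,0],0]
    - [[0.5,0,-0.07],[0,0,0],0]
    - [[0.5,0,-0.03],[0,0,0],0]
    - [[0.5,0,-0.01],[0,0,0],0]
    - [[0.5,0,0],[0,0,0],0]
    - [[0.5,0,0],[0,0,0],0]
    - [[0.5,0,0],[0,0,0],0]

```text
time: 12.2
ee_pos: [0.5711, 0.0592, 0.1213]
tcp_rot: [-180.0, 0.0, 93.6]
wrist_force: [-1.6, 1.2, 1.5]
opening: -0.0003
grasp_force: 1.0
```

apply_moves:
  rows:
    - [[0,0,-0.07],[0,0,0],0]
    - [[0.06,0,-0.07],[0,0,0],0]
    - [[0.06,0,-0.03],[0,0,0],0]
    - [[0.06,0,-0.01],[0,0,0],0]
    - [[0.06,0,0],[0,0,0],0]
    - [[0.06,0,0],[0,0,0],0]
    - [[0.06,0,0],[0,0,0],0]

```text
time: 12.9
ee_pos: [0.5706, 0.0657, 0.1212]
tcp_rot: [-180.0, 0.0, 93.6]
wrist_force: [-0.3, 0.4, 1.1]
opening: -0.0003
grasp_force: 0.4
```

Run:
```python
from h import *
print(sensors.get_obs()["q"].round(1))
plan([.5635,-.3205,.21],142.3,5)
```

```text
[ 6.6  8.7 -6.1 75.2  0.  92.9]
[-0.77, -0.06, -0.18] [0, 0, -0.32]
[-0.75, -0.19, -0.18] [0, 0, -0.33]
[-0.7, -0.32, -0.18] [0, 0, -0.32]
[-0.64, -0.43, -0.17] [0, 0, -0.33]
[-0.56, -0.53, -0.18] [0, 0, -0.32]
end [ 0.5636 -0.32    0.2102] 142.23
```

apply_moves:
  rows:
    - [[0,0,-0.18],[0,0,0],0]
    - [[-0.77,-0.06,-0.18],[0,0,-0.32],0]
    - [[-0.77,-0.06,-0.18],[0,0,-0.32],0]
    - [[-0.77,-0.06,-0.18],[0,0,-0.32],0]

```text
time: 13.3
ee_pos: [0.5695, -0.0145, 0.1394]
tcp_rot: [-180.0, 0.1, 103.1]
wrist_force: [-0.0, -0.0, -0.4]
opening: 0.0
grasp_force: 0.0
```

apply_moves:
  rows:
    - [[-0.75,-0.19,-0.18],[0,0,-0.33],0]
    - [[-0.75,-0.19,-0.18],[0,0,-0.33],0]
    - [[-0.75,-0.19,-0.18],[0,0,-0.33],0]

```text
time: 13.6
ee_pos: [0.5685, -0.0917, 0.1583]
tcp_rot: [179.9, 0.1, 113.0]
wrist_force: [0.2, 0.4, 0.6]
opening: -0.0
grasp_force: 0.0
```

apply_moves:
  rows:
    - [[-0.7,-0.32,-0.18],[0,0,-0.32],1]
    - [[-0.7,-0.32,-0.18],[0,0,-0.32],1]
    - [[-0.7,-0.32,-0.18],[0,0,-0.32],1]

```text
time: 13.9
ee_pos: [0.5665, -0.1682, 0.1761]
tcp_rot: [180.0, 0.1, 122.6]
wrist_force: [-0.5, 0.9, -0.3]
opening: 0.0432
grasp_force: 0.0
```

apply_moves:
  rows:
    - [[-0.64,-0.43,-0.17],[0,0,-0.33],1]
    - [[-0.64,-0.43,-0.17],[0,0,-0.33],1]
    - [[-0.64,-0.43,-0.17],[0,0,-0.33],1]

```text
time: 14.2
ee_pos: [0.565, -0.2449, 0.1926]
tcp_rot: [180.0, 0.1, 132.5]
wrist_force: [-0.7, -0.2, 0.0]
opening: 0.0849
grasp_force: 0.0
```

apply_moves:
  rows:
    - [[-0.56,-0.53,-0.18],[0,0,-0.32],1]
    - [[-0.56,-0.53,-0.18],[0,0,-0.32],1]
    - [[-0.56,-0.53,-0.18],[0,0,-0.32],1]
    - [[-0.56,-0.53,-0.18],[0,0,-0.32],1]

```text
time: 14.6
ee_pos: [0.5639, -0.3191, 0.2096]
tcp_rot: [180.0, -0.1, 142.1]
wrist_force: [-0.0, 0.1, -0.1]
opening: 0.0853
grasp_force: 0.0
```

Run:
```python
from h import *
o=sensors.get_obs();print(o["time"],o["ee_pos"],o["tcp_rot"],o["q"].round(1),o["opening"],o["wrist_force"])
im,d,K,T=snap("side");W=world(d,K,T)
m=(W[...,0]>.5)&(W[...,0]<.62)&(W[...,1]<-.26)&(W[...,1]>-.38)
q=W[m&(W[...,2]>.075)&(W[...,2]<.09)];print(cv2.minAreaRect((q[:,:2]*1000).astype(np.float32)),len(q))
save(cv2.resize(im[200:350,240:440],(800,600)),"pics/hover.png")
plan([.5635,-.3205,.126],142.3,1,rnd=3)
```

```text
14.6 [ 0.56394538 -0.31913824  0.20962292] [ 1.79979771e+02 -6.48756586e-02  1.42147826e+02] [-29.5  17.8  14.5  86.8   0.    8.3] 0.0853025768493209 [-0.00030692  0.11919242 -0.11376955]
((563.3555908203125, -322.2095947265625), (15.295564651489258, 33.98649597167969), 57.233585357666016) 74
[-0.008, -0.018, 0.836] [0, 0, -0.003]
end [ 0.5635 -0.3205  0.126 ] 142.3
```

View pics/hover.png

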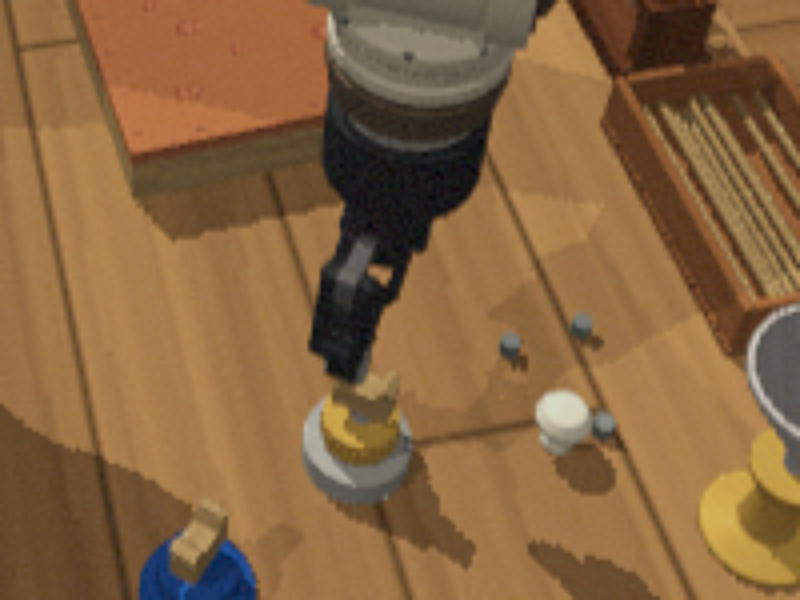

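The open fingers hang over the rest's head at about (360,390) in the crop, and the blue rest and the leads are clear of them. I'll go down and grip.

apply_moves:
  rows:
    - [[-0.008,-0.018,0.3],[0,0,0],1]
    - [[-0.008,-0.018,0.6],[0,0,0],1]
    - [[-0.008,-0.018,0.8],[0,0,0],1]
    - [[-0.008,-0.018,0.836],[0,0,0],1]
    - [[-0.008,-0.018,0.836],[0,0,0],0.6]
    - [[-0.008,-0.018,0.836],[0,0,0],0.4]
    - [[-0.008,-0.018,0.836],[0,0,0],0.25]
    - [[-0.008,-0.018,0.836],[0,0,0],0.1]
    - [[-0.008,-0.018,0.836],[0,0,0],0]
    - [[-0.008,-0.018,0.836],[0,0,0],0]
    - [[-0.008,-0.018,0.836],[0,0,0],0]
  force: 50

```text
time: 15.75
ee_pos: [0.5636, -0.3219, 0.1272]
tcp_rot: [180.0, 0.1, 142.2]
wrist_force: [2.2, 1.3, 3.1]
opening: 0.0154
grasp_force: 51.9
```

apply_moves:
  rows:
    - [[0,0,-0.05],[0,0,0],0]
    - [[0,0,-0.1],[0,0,0],0]
    - [[0,0,-0.2],[0,0,0],0]
    - [[0,0,-0.2],[0,0,0],0]

```text
time: 16.15
ee_pos: [0.5635, -0.3223, 0.1482]
tcp_rot: [180.0, 0.1, 142.2]
wrist_force: [0.1, -0.3, -5.8]
opening: 0.0149
grasp_force: 50.7
```

Run:
```python
from h import *
im,d,K,T=snap("side");save(cv2.resize(im[230:350,260:420],(800,600)),"pics/lift.png")
o=sensors.get_obs();print(o["ee_pos"],o["wrist_force"],o["torque"],o["opening"])
plan([*B(0,-.0393),.20],142.3,4,rnd=2)
```

```text
[ 0.56344758 -0.32220346  0.14753064] [ 1.10150561  0.03353476 -7.72226037] [-0.01406528 -0.03113387  0.011355  ] 0.015189886432344016
[0.53, 0.72, -0.13] [0, 0, -0.0]
[0.53, 0.72, -0.13] [0, 0, -0.0]
[0.53, 0.72, -0.13] [0, 0, -0.0]
[0.53, 0.73, -0.13] [0, 0, -0.0]
end [0.5729 0.0361 0.1995] 142.22
```

View pics/lift.png

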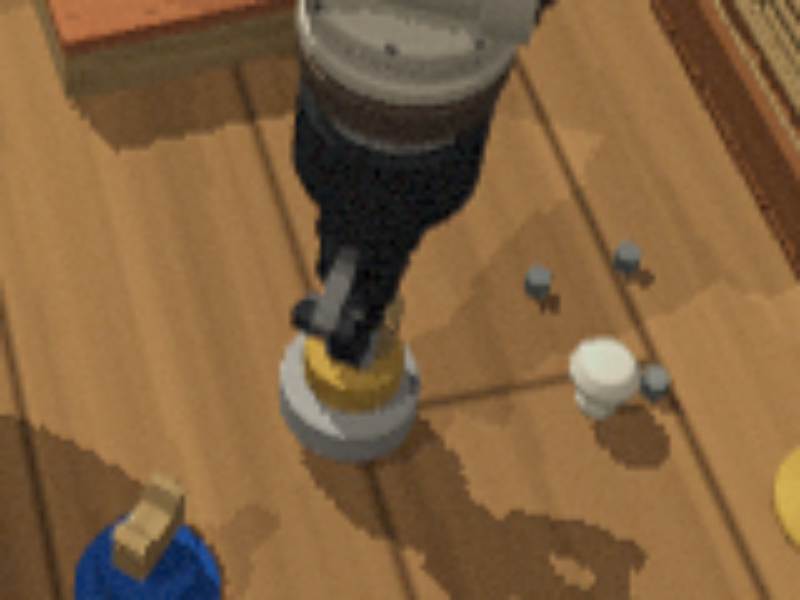

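The rest is held upright and clear of the table. I'll lift it higher and carry it to the bench.

apply_moves:
  rows:
    - [[0,0,-0.2],[0,0,0],0]
    - [[0,0,-0.45],[0,0,0],0]
    - [[0.2,0.27,-0.52],[0,0,0],0]
    - [[0.53,0.72,-0.52],[0,0,0],0]
    - [[0.53,0.72,-0.52],[0,0,0],0]
    - [[0.53,0.72,-0.52],[0,0,0],0]

```text
time: 16.8
ee_pos: [0.5655, -0.2311, 0.1987]
tcp_rot: [-180.0, -0.0, 142.4]
wrist_force: [0.5, 0.1, -6.6]
opening: 0.0149
grasp_force: 50.7
```

apply_moves:
  rows:
    - [[0.25,0.35,0],[0,0,0],0]
    - [[0.53,0.72,0],[0,0,0],0]
    - [[0.53,0.72,0],[0,0,0],0]

```text
time: 17.1
ee_pos: [0.5677, -0.1399, 0.1985]
tcp_rot: [179.9, -0.1, 142.4]
wrist_force: [1.7, -1.7, -6.5]
opening: 0.0151
grasp_force: 51.1
```

apply_moves:
  rows:
    - [[0.25,0.35,0],[0,0,0],0]
    - [[0.53,0.72,0],[0,0,0],0]
    - [[0.53,0.72,0],[0,0,0],0]

```text
time: 17.4
ee_pos: [0.57, -0.0505, 0.1985]
tcp_rot: [179.9, -0.1, 142.4]
wrist_force: [1.5, -1.0, -7.0]
opening: 0.0153
grasp_force: 51.4
```

apply_moves:
  rows:
    - [[0.25,0.35,0],[0,0,0],0]
    - [[0.53,0.73,0],[0,0,0],0]
    - [[0.53,0.73,0],[0,0,0],0]
    - [[0.53,0.73,0],[0,0,0],0]
    - [[0.53,0.73,0],[0,0,0],0]

```text
time: 17.9
ee_pos: [0.5729, 0.0352, 0.1985]
tcp_rot: [-180.0, 0.0, 142.2]
wrist_force: [0.1, -0.1, -6.9]
opening: 0.0155
grasp_force: 51.3
```

Run:
```python
from h import *
im,d,K,T=snap("side");save(cv2.resize(im[100:250,220:420],(800,600)),"pics/over.png")
W=world(d,K,T)
m=(W[...,0]>.52)&(W[...,0]<.63)&(W[...,1]<.1)&(W[...,1]>-.02)&(W[...,2]>.062)&(W[...,2]<.098)
q=W[m];print(q[:,2].min(),cv2.minAreaRect((q[:,:2]*1000).astype(np.float32)),len(q))
o=sensors.get_obs();print(o["ee_pos"],o["tcp_rot"],o["wrist_force"],o["torque"],o["opening"])
plan([*B(0,-.0393),.181],142.2,1,rnd=3)
```

```text
0.06645882029536865 ((568.1167602539062, 27.59650421142578), (50.83881378173828, 63.153717041015625), 72.76968383789062) 243
[0.57283464 0.03494159 0.19853334] [-1.79969088e+02  9.89367947e-03  1.42137168e+02] [-0.4167714   0.22546679 -6.76460925] [ 0.00832246 -0.03116448  0.01357584] 0.015078238515742168
[0.008, 0.005, 0.175] [0, 0, -0.002]
end [0.5725 0.0358 0.181 ] 142.2
```

View pics/over.png

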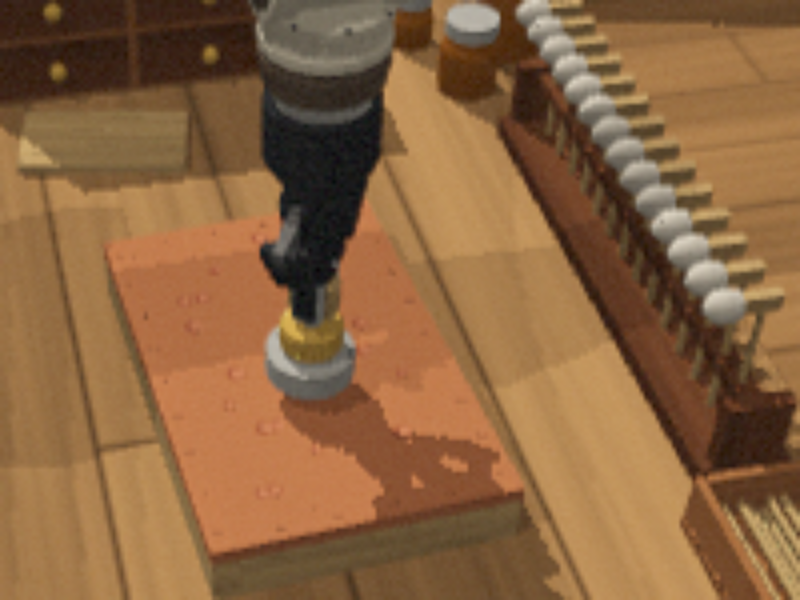

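The rest hangs upright over the copper at about (310,360) in the crop. I'll lower it gently.

apply_moves:
  rows:
    - [[0.008,0.005,0.08],[0,0,0],0]
    - [[0.008,0.005,0.14],[0,0,0],0]
    - [[0.008,0.005,0.17],[0,0,0],0]
    - [[0.008,0.005,0.185],[0,0,0],0]
    - [[0.008,0.005,0.19],[0,0,0],0]
    - [[0.008,0.005,0.195],[0,0,0],0]
    - [[0.008,0.005,0.2],[0,0,0],0]
    - [[0.008,0.005,0.2],[0,0,0],0]
    - [[0.008,0.005,0.2],[0,0,0],0]

```text
time: 18.85
ee_pos: [0.5724, 0.0373, 0.1788]
tcp_rot: [180.0, 0.0, 142.2]
wrist_force: [-0.6, -1.1, -7.4]
opening: 0.0146
grasp_force: 51.3
```

apply_moves:
  rows:
    - [[0,0,0.005],[0,0,0],0]
    - [[0,0,0.01],[0,0,0],0]
    - [[0,0,0.01],[0,0,0],0]

```text
time: 19.15
ee_pos: [0.5724, 0.0373, 0.178]
tcp_rot: [180.0, 0.0, 142.2]
wrist_force: [-0.3, -0.1, -4.4]
opening: 0.015
grasp_force: 51.7
```

apply_moves:
  rows:
    - [[0,0,0.005],[0,0,0],0]
    - [[0,0,0.005],[0,0,0],0]
    - [[0,0,0.005],[0,0,0],0]

```text
time: 19.45
ee_pos: [0.5724, 0.0373, 0.1778]
tcp_rot: [180.0, 0.0, 142.2]
wrist_force: [-2.4, 0.9, 2.3]
opening: 0.0153
grasp_force: 52.5
```

apply_moves:
  rows:
    - [[0,0,0.005],[0,0,0],0]
    - [[0,0,0.005],[0,0,0],0]
    - [[0,0,0.005],[0,0,0],0]

```text
time: 19.75
ee_pos: [0.5724, 0.0374, 0.1778]
tcp_rot: [180.0, 0.0, 142.2]
wrist_force: [-5.0, 1.3, 6.0]
opening: 0.0149
grasp_force: 53.3
```

It is seated on something stiff: the force passed through zero with no more sinking. I'll release it and back off.

apply_moves:
  rows:
    - [[0,0,-0.005],[0,0,0],0]
    - [[0,0,-0.005],[0,0,0],0.25]
    - [[0,0,-0.005],[0,0,0],0.5]
    - [[0,0,-0.005],[0,0,0],1]
    - [[0,0,-0.005],[0,0,0],1]
    - [[0,0,-0.005],[0,0,0],1]
    - [[0,0,-0.2],[0,0,0],1]
    - [[0,0,-0.6],[0,0,0],1]
    - [[0,0,-0.8],[0,0,0],1]
    - [[0,0,-0.8],[0,0,0],1]

```text
time: 20.75
ee_pos: [0.5732, 0.0373, 0.2602]
tcp_rot: [179.8, 0.2, 142.2]
wrist_force: [-0.4, -0.5, -0.7]
opening: 0.0853
grasp_force: 0.0
```

Run:
```python
from h import *
for n in("side","top"):
    im,d,K,T=snap(n);W=world(d,K,T)
    m=(W[...,0]>.52)&(W[...,0]<.63)&(W[...,1]<.1)&(W[...,1]>-.02)
    for a,b in((.062,.077),(.088,.1),(.122,.142)):
        q=W[m&(W[...,2]>a)&(W[...,2]<b)]
        if len(q)>4: print(n,a,cv2.minAreaRect((q[:,:2]*1000).astype(np.float32)),len(q),q[:,2].min(),q[:,2].max())
    if n=="side": save(cv2.resize(im[140:220,260:340],(600,600),interpolation=cv2.INTER_CUBIC),"pics/placed.png")
o=sensors.get_obs();print(o["time"],o["ee_pos"],o["wrist_force"],o["tcp_rot"])
plan([.5724,.0373,.18],227,3)
```

```text
side 0.062 ((567.5993041992188, 28.824676513671875), (47.607791900634766, 60.39690399169922), 76.80421447753906) 156 0.062144110565682587 0.07682079828971267
side 0.088 ((567.3302001953125, 32.29603958129883), (33.42128372192383, 43.814064025878906), 70.0099868774414) 110 0.08809096230865154 0.09984619578830012
side 0.122 ((570.7280883789062, 36.74837875366211), (19.492250442504883, 34.87520980834961), 48.018680572509766) 73 0.12236266966872389 0.1375317871029682
20.85 [0.57246536 0.03726303 0.25652326] [ 0.31770399 -0.26653643 -1.07150983] [1.79986716e+02 1.93312204e-02 1.42230930e+02]
[0.0, -0.0, 0.26] [0, 0, -0.94]
[0.0, 0.0, 0.25] [0, 0, -0.94]
[0.0, 0.0, 0.26] [0, 0, -0.95]
end [0.5725 0.0373 0.1795] 227.13
```

View pics/placed.png

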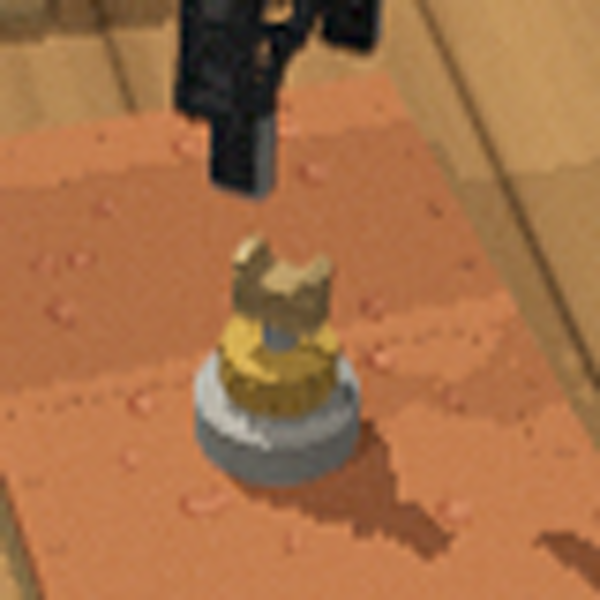

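The rest stands upright and level, with the foot at about (278,430) in the crop, and the gripper is clear of it. Next I turn the tool 85°, then go down to the collar.

apply_moves:
  rows:
    - [[0,0,0],[0,0,-0.28],1]
    - [[0,0,0.05],[0,0,-0.56],1]
    - [[0,0,0.15],[0,0,-0.84],1]
    - [[0,0,0.15],[0,0,-0.94],1]
    - [[0,0,0.15],[0,0,-0.94],1]

```text
time: 21.35
ee_pos: [0.5718, 0.0372, 0.2398]
tcp_rot: [-180.0, -0.2, 170.5]
wrist_force: [0.1, 0.7, 0.2]
opening: 0.0854
grasp_force: 0.0
```

apply_moves:
  rows:
    - [[0,0,0],[0,0,-0.28],1]
    - [[0,0,0.05],[0,0,-0.56],1]
    - [[0,0,0.15],[0,0,-0.84],1]
    - [[0,0,0.15],[0,0,-0.94],1]
    - [[0,0,0.15],[0,0,-0.94],1]

```text
time: 21.85
ee_pos: [0.572, 0.0372, 0.2257]
tcp_rot: [180.0, -0.1, -161.4]
wrist_force: [0.2, -1.0, 0.1]
opening: 0.0853
grasp_force: 0.0
```

apply_moves:
  rows:
    - [[0,0,0],[0,0,-0.28],1]
    - [[0,0,0],[0,0,-0.56],1]
    - [[0,0,0],[0,0,-0.84],1]
    - [[0,0,0],[0,0,-0.95],1]
    - [[0,0,0],[0,0,-0.95],1]
    - [[0,0,0],[0,0,-0.95],1]

```text
time: 22.45
ee_pos: [0.5723, 0.0373, 0.2266]
tcp_rot: [180.0, -0.0, -133.1]
wrist_force: [-0.1, 0.3, -0.3]
opening: 0.0851
grasp_force: 0.0
```

Run:
```python
from h import *
o=sensors.get_obs();print(o["time"],o["ee_pos"],o["wrist_force"],o["tcp_rot"],o["q"].round(1))
plan([.572,.037,.150],227,1,rnd=3)
```

```text
22.45 [0.57228942 0.03726949 0.22656481] [-0.12221963  0.29053416 -0.31609864] [ 1.79995134e+02 -5.96258401e-03 -1.33083594e+02] [  3.7   7.3   4.1  86.8  -0.  -43.2]
[0.004, 0.0, 0.766] [0, 0, -0.003]
end [0.572 0.037 0.15 ] -132.99
```

apply_moves:
  rows:
    - [[0,0,0.3],[0,0,0],1]
    - [[0,0,0.55],[0,0,0],1]
    - [[0,0,0.7],[0,0,0],1]
    - [[0,0,0.75],[0,0,0],1]
    - [[0,0,0.75],[0,0,0],0.75]
    - [[0,0,0.75],[0,0,0],0.6]
    - [[0,0,0.75],[0,0,0],0.5]
    - [[0,0,0.75],[0,0,0],0.4]
    - [[0,0,0.75],[0,0,0],0.4]
    - [[0,0,0.75],[0,0,0],0.4]
  force: 30

```text
time: 23.45
ee_pos: [0.5726, 0.0376, 0.1533]
tcp_rot: [-180.0, 0.1, -132.9]
wrist_force: [-2.5, 2.3, 6.2]
opening: 0.042
grasp_force: 30.3
```

apply_moves:
  rows:
    - [[0,0,-0.01],[0,0,0.16],0.4]
    - [[0,0,-0.01],[0,0,0.32],0.4]
    - [[0,0,-0.01],[0,0,0.48],0.4]
    - [[0,0,-0.01],[0,0,0.64],0.4]
    - [[0,0,-0.01],[0,0,0.8],0.4]
    - [[0,0,-0.01],[0,0,0.8],0.4]

```text
time: 24.05
ee_pos: [0.5726, 0.0373, 0.1533]
tcp_rot: [-180.0, 0.0, -156.9]
wrist_force: [-0.1, 1.3, 1.6]
opening: 0.042
grasp_force: 31.6
```

Run:
```python
from h import *
o=sensors.get_obs();print(o["ee_pos"],o["wrist_force"],o["torque"],o["tcp_rot"],o["opening"])
im,d,K,T=snap("side");save(cv2.resize(im[130:230,250:350],(600,600),interpolation=cv2.INTER_CUBIC),"pics/turn.png")
```

```text
[0.57255848 0.03728713 0.15334899] [-0.11584539  1.31449651  1.61759351] [0.0326479  0.15607349 0.02182851] [-1.79978743e+02  4.92151314e-02 -1.56945285e+02] 0.04197116477495551
```

View pics/turn.png

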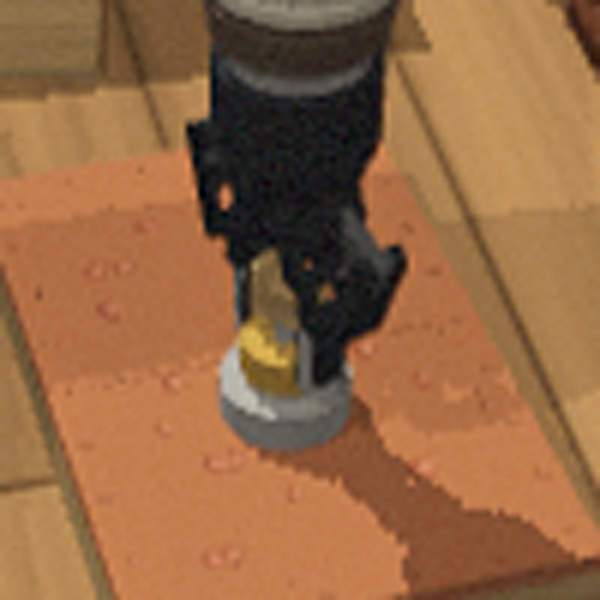

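The fingers hold the ring on both sides, the foot is still level, and the head is partly hidden behind the right finger. The torque of about 0.02 N m matches the collar friction, so I'll keep turning.

apply_moves:
  rows:
    - [[0,0,0],[0,0,0.16],0.4]
    - [[0,0,0],[0,0,0.32],0.4]
    - [[0,0,0],[0,0,0.48],0.4]
    - [[0,0,0],[0,0,0.64],0.4]
    - [[0,0,0],[0,0,0.8],0.4]
    - [[0,0,0],[0,0,0.8],0.4]

```text
time: 24.7
ee_pos: [0.5725, 0.0371, 0.1533]
tcp_rot: [-180.0, 0.1, 179.2]
wrist_force: [-1.3, -1.2, 3.7]
opening: 0.0417
grasp_force: 31.8
```

apply_moves:
  rows:
    - [[0,0,0],[0,0,0.16],0.4]
    - [[0,0,0],[0,0,0.32],0.4]
    - [[0,0,0],[0,0,0.48],0.4]
    - [[0,0,0],[0,0,0.64],0.4]
    - [[0,0,0],[0,0,0.8],0.4]
    - [[0,0,0],[0,0,0.8],0.4]
    - [[0,0,0],[0,0,0.8],0.4]

```text
time: 25.4
ee_pos: [0.5725, 0.0371, 0.1533]
tcp_rot: [180.0, 0.1, 155.4]
wrist_force: [-0.5, -2.4, 5.8]
opening: 0.0415
grasp_force: 32.0
```

Run:
```python
from h import *
o=sensors.get_obs();print(o["ee_pos"],o["wrist_force"],o["torque"],o["tcp_rot"],o["opening"],o["q"].round(1))
```

```text
[0.57251866 0.03707811 0.15327193] [-0.49969035 -2.36043267  5.84561648] [-0.49131877  0.30388641  0.00454314] [1.79999012e+02 5.48106031e-02 1.55391734e+02] 0.041507671719047776 [ 3.7  7.9 -3.4 78.7 -0.  28.3]
```

apply_moves:
  rows:
    - [[0,0,0],[0,0,0.05],0.4]
    - [[0,0,0],[0,0,0.1],0.4]
    - [[0,0,0],[0,0,0.1],0.4]

```text
time: 25.7
ee_pos: [0.5725, 0.0371, 0.1533]
tcp_rot: [180.0, 0.1, 152.3]
wrist_force: [-1.4, -1.6, 5.5]
opening: 0.0422
grasp_force: 32.1
```

Run:
```python
from h import *
o=sensors.get_obs();print(o["torque"],o["tcp_rot"])
```

```text
[-0.48384783  0.30393269 -0.07442275] [1.79997766e+02 5.55592615e-02 1.52330110e+02]
```

apply_moves:
  rows:
    - [[0,0,0],[0,0,0],0.6]
    - [[0,0,0],[0,0,0],0.8]
    - [[0,0,0],[0,0,0],1]
    - [[0,0,0],[0,0,0],1]
    - [[0,0,-0.1],[0,0,0],1]
    - [[0,0,-0.5],[0,0,0],1]
    - [[0,0,-1],[0,0,0],1]
    - [[0,0,-1],[0,0,0],1]
    - [[0,0,-1],[0,0,0],1]

```text
time: 26.6
ee_pos: [0.5729, 0.0373, 0.2549]
tcp_rot: [179.9, 0.2, 152.1]
wrist_force: [0.4, 0.3, 0.1]
opening: 0.0854
grasp_force: 0.0
```

apply_moves:
  rows:
    - [[-0.5,0.5,-0.5],[0,0,0],1]
    - [[-1,1,-0.5],[0,0,0],1]
    - [[-1,1,-0.5],[0,0,0],1]
    - [[-1,1,-0.5],[0,0,0],1]

```text
time: 27.0
ee_pos: [0.7101, 0.0801, 0.2995]
tcp_rot: [-179.9, -0.1, 152.2]
wrist_force: [1.1, 0.5, -0.9]
opening: 0.0855
grasp_force: 0.0
```

Run:
```python
from h import *
ims=[]
for n,(r,c) in(("side",(150,260)),("top",(168,240))):
    im,d,K,T=snap(n);W=world(d,K,T)
    m=(W[...,0]>.52)&(W[...,0]<.63)&(W[...,1]<.1)&(W[...,1]>-.02)
    for a,b in((.088,.1),(.122,.142)):
        q=W[m&(W[...,2]>a)&(W[...,2]<b)]
        if len(q)>4: print(n,a,cv2.minAreaRect((q[:,:2]*1000).astype(np.float32)),len(q),q[:,2].max())
    ims.append(cv2.resize(im[r:r+60,c:c+60],(400,400),interpolation=cv2.INTER_CUBIC))
save(np.hstack(ims),"pics/end.png")
o=sensors.get_obs();print(o["time"],o["ee_pos"])
```

```text
side 0.088 ((569.2716674804688, 30.29756736755371), (34.348487854003906, 43.421913146972656), 63.65983200073242) 112 0.09891360349356582
side 0.122 ((570.7721557617188, 34.104766845703125), (17.71033477783203, 34.553070068359375), 45.16779327392578) 71 0.13629301949334405
27.1 [0.70871845 0.07954917 0.29963554]
```

View pics/end.png

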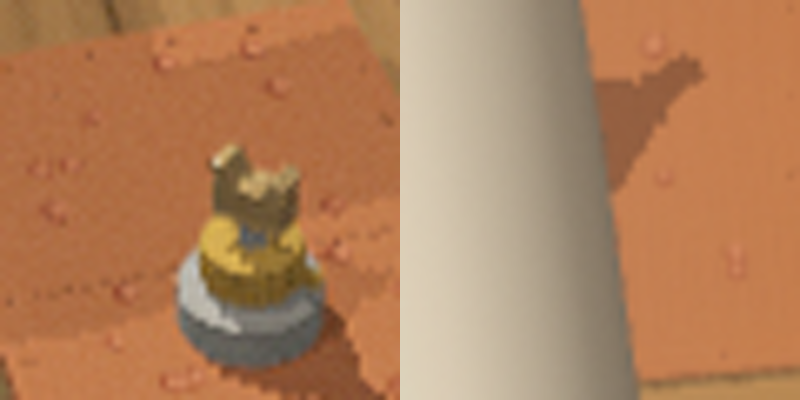

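The lug now points right at (315,275) in the crop, at about −20° in the world, so it has turned to the locked mark. The torque also rose at the stop. The rest is upright and level and the arm is clear, so I'm handing in.

```bash
python3 -c "
from workcell import bot
print(bot.job_done())"
```

```text
the job is handed in; nothing more can be done
None
```

I set the rest down upright over the bearer, let go, and turned its collar to the locked stop, then handed the job in with the arm clear after about 27 s; the hand-in returned no verdict.

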